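# Mount the pump head on its drive and hold the pressure arm open for the tubing

## Task

Get the peristaltic pump ready for new tubing: push the pump head along its rails fully home onto the drive, swing the locking lever round against its end so that the head is locked, then pull the sprung pressure arm back by its thumb post, away from the rollers, past the click of its pawl and on to its stop. Finish while still holding the arm back there, well clear of the pawl, so that I can thread the tubing; do not let go, and leave the other things on the bench where they stand.

Things in the scene. Friction and masses are not known exactly. Their poses are not given: they have to be found in the camera images.
- drive: The pump's bench drive: white console 236 x 164 mm, 62 mm high, fixed. Origin: centre of its underside; its x points from the sloped key panel to the gear tower at the far end (36 mm deep, top 125 mm), y left, z up. Its grey deck is at z 66 mm, with two rails along x. All other offsets here are in this frame.
- pump_head (a joint): Slide of the pump head (aluminium plate 128 x 96 mm carrying the six-roller rotor) along the drive's +x: 0 = out (starts 0 to 8 mm), 0.026 m = home on the coupling shaft, a hard stop. Rubs with about 3 N. Unless locked it slides back when the arm is pulled. Plate top z 84 mm.
- push_tab (a point): Middle of the upright tab at the head's near (-x) end, on the face to push on towards +x. Tab: 40 mm along y, 4 mm thick, from z 84 to 110 mm, this point at z 100 mm. The deck lies open in front of it.
- lock_lever (a joint): Locking lever at the drive's -y side, on an upright hinge, anticlockwise from above positive: 0 = open, handle out to -y (starts 0 to 0.35 rad); 1.56 rad = end stop, locked, handle along the head's side to +x. Locked above 1.4. Stays where left (1.3 N at the knob). Its roller catches behind the head's lug only once the head is home.
- lever_knob (a point): Middle of the upright black knob at the lever's end: 14 mm across, z 94 to 123 mm, this point at z 109 mm, 62 mm from the hinge. Free on all sides above z 95 mm.
- lever_pivot (a point): The lever's upright hinge axis, fixed on the drive at (-20, -66) mm. At lever value q the knob lies from here at angle q - 1.5 rad from the drive's +x (anticlockwise).
- pressure_arm (a joint): Hinge of the sprung arm whose curved shoe presses towards the rollers; upright axis on the head. 0 = shut (start, spring holds it). Grows as the post is pulled to -x (anticlockwise from above). The pawl snaps in behind the arm at about 0.36 rad; hard stop 0.56. At the post the spring needs 5 N at 0, 10 N at 0.5, 3 N more at the pawl.
- thumb_post (a point): Middle of the upright black thumb post on the arm's end: 12 mm across, z 102 to 132 mm, this point at z 119 mm, 74 mm from the arm's hinge. Nothing near it stands above z 105 mm (rotor cap, 30 mm off, z 115).
- hinge_pin (a point): The arm's upright hinge axis on the head (moves with it; with the head home at (-12, -34) mm). At arm value q the post lies from here at angle q + pi/2 from the drive's +x.
- pawl (a joint): Sprung steel pawl slider in the dark housing at the head's front left corner: 0 = out (start), up to 10 mm pushed in while the arm's pin passes its bevel; springs back to 0 once the arm is past, and then catches the arm at about 0.36 rad if it is let go.
- beaker: Glass beaker, 74 mm across, 95 mm high, standing on the bench nearer the robot; leave alone. Origin: centre of its underside.
- wash_bottle: White wash bottle with a bent spout, 69 x 95 mm, 217 mm high, at the far left of the bench; leave alone. Origin: centre of its underside.
- petri_dish: Petri dish with lid, 68 mm across, 15 mm high, flat on the bench; leave alone. Origin: centre of its underside.

How it is judged:
By the outcome, as a careful person would: the job done as asked, in the order asked, and still so for the second after the job is handed in, while the arm keeps its last pose, push and grip.
It also fails if it takes over 54 s, if anything falls off the work surface, if the arm or the gripper's body presses on something with over 40 N, if the wrist force passes 120 N, or if a joint passes its speed limit or range.

## Robot

A 6-joint arm with a two-finger parallel gripper is mounted at the origin on the work surface; the furniture and walls round the work are solid. World frame = base frame: x ahead of the robot, y to its left, z up, the work surface at z = 0. Lengths are in m, angles in rad, forces in N, time in s.
With the tool pointing down it reaches from about 0.375 to 0.9 m from the base axis. Payload 3.1 kg.
Tool frame: the origin (TCP) lies on the centre line of the jaws, within the pads' length; the fingertips stand 25 mm ahead of it and the grasp point (between the pads) lies 6 mm ahead of it (manip.tip_extent is the distance from the TCP to the fingertips, in m); z points along the fingers, y is the line along which they close (so a half turn about z gives the same grasp; the last joint's range is limited). The gripper opens to 85 mm and grips with 20 to 120 N. Pads are 22 mm wide; open, the fingers measure 114 mm over their backs; the gripper's body (76 mm by 85 mm) begins 54 mm behind the grasp point. The pads swing forward as they close: fully open they stand 13 mm farther back than shut.
Start: joints at [-1.504, 0.527, 1.433, -0, 1.181, -0.178], TCP at [0.152, -0.606, 0.256] pointing down, gripper open.
Joint ranges: [-3.08, 3.08], [-0.75, 2.2], [0.22, 2.44], [-1.43, 4.57], [0, 2.65], [-2.85, 2.85]. Speed limits (rad/s): [2.79, 2.79, 3.14, 3.14, 3.14, 3.14].

## Interface

Orientations are given as a unit quaternion [x, y, z, w].
In Python, from station import readout, imaging, order, manip gives the robot as it stands.
- The arm moves only by the tool move_arm, never from a script. Its argument "rows" is a list of rows, each a list of 7 numbers: the turn, a rotation vector about the tool's x, y, z in degrees, then the shift along the tool's x, y, z in mm, then the closure, from 0 (fully open) to 1 (shut). A call has 1 to 12 rows; each row is the pose to reach, as a shift and turn from the pose commanded when the call began, along the tool's axes at that moment; what a row does not reach only later rows make up. A row lasts 1/12 s, in which the tool goes at most 41.7 mm and 7.16 degrees, less where a joint would pass 70% of its speed; a pose out of reach is approached as far as the arm can. A call with a gripper value outside its range is refused whole. The fingers move at their own pace and stop on an object; "squeeze" is the grip in N (left out, the last holds). Time passes only in rows, so rows that repeat a pose let the fingers close. It gives the time, the measured TCP pose, the force, the opening and the grip force at its end, in the units of the state.
- readout.sense(): the state, without advancing time (a new reading comes with each control period).
- imaging.snapshot(name): name is "scene" or "top" or "wrist"; returns a dict with "img" (400x640x3 uint8, red, green, blue), "z_map" (400x640 float32, m along the optical axis (not along the pixel's ray), 0 where there is no reading), "fovy" (degrees; the focal length in pixels is half the picture's height over the tangent of half this angle, whatever the lens; pixels are square), "cx", "cy" (the principal point, pixels), "rvec" (rotation vector, rad) and "tvec" (3), from world to camera coordinates, as OpenCV has them. Camera axes: x right, y down, z forward; pixel columns grow to the right and rows downward; lengths in m; the calibration is good to about 2 mm. The wrist camera is an equidistant fisheye: a pixel r from the principal point sees the ray r / f radians off the axis. A picture is of the moment at which its call begins.
- order.sign_off(): hands the job in; it is judged then, once.
The state is a dict: "t": time; "q": joint angles; "qd": joint speeds; "tau": joint torques, N m; "tcp_pos": TCP position; "tool_rot": TCP orientation; "force": force on the tool from outside, world axes, zero at the start; "ft_torque": the same for the moment, N m; "finger_gap": opening from 0.0 (shut) to 1.0 (fully open); "gripper_force": force on a finger pad.
Only numpy, scipy, OpenCV 4.12 (cv2) and the standard library are available. Lean on these libraries where they do the work, as an engineer would, in place of code of your own. Each camera call takes 0.05 s, during which the arm holds its last target. There are 200 camera calls.

## Working session

There is one attempt and no reset: what is moved stays moved. The work goes in short steps, Python scripts to look and compute and a tool call to move; the robot and the scene stay as the last step left them, time stands still between calls to the robot, and variables do not carry over. Pictures are saved under pics/ and viewed, at most 10 in all, crops included, and the job is handed in when it is done.

Besides the shell and the picture viewer there is one more tool, called as a command line: name --pt "numbers of a row" for each row, then --argument value for the rest. move_arm: Moves the arm, as the interface text tells. Its arguments: {"type":"object","properties":{"rows":{"type":"array"},"squeeze":{"type":"number"}},"required":["rows"]}

```bash
mkdir -p pics; cat > h.py <<'E'
import numpy as np, cv2, pickle
from station import readout, imaging, order, manip
def snap(n,save=None):
    s=imaging.snapshot(n); 
    if save: pickle.dump(s,open(f'{save}.pkl','wb'))
    return s
def cam(s):
    h=s['img'].shape[0]; f=h/2/np.tan(np.radians(s['fovy'])/2)
    R,_=cv2.Rodrigues(np.array(s['rvec'],float)); return f,R,np.array(s['tvec'],float).ravel()
def cloud(s):
    f,R,t=cam(s); v,u=np.mgrid[0:s['img'].shape[0],0:s['img'].shape[1]]; z=s['z_map']
    p=np.stack([(u-s['cx'])/f*z,(v-s['cy'])/f*z,z],-1); return (p-t)@R
def ray(s,u,v,z):
    f,R,t=cam(s); d=R.T@np.array([(u-s['cx'])/f,(v-s['cy'])/f,1]); c=-R.T@t
    return c+d*(z-c[2])/d[2]
E
python3 - <<'E'
from h import *
for n in ('scene','top'):
    s=snap(n,n); cv2.imwrite(f'pics/{n}.png',s['img'][:,:,::-1]); f,R,t=cam(s); print(n,f,-R.T@t,R[2])
st=readout.sense(); print(st['tcp_pos'],st['tool_rot'],st['force'],st['finger_gap'],manip.tip_extent)
E
```

```text
scene 468.6339327496643 [ 0.67496128 -0.8947489   0.62469177] [-0.1620253   0.86113102 -0.48187256]
top 451.58021802824084 [0.36364308 0.01387262 0.99046876] [ 1.71394022e-01 -4.79390026e-04 -9.85202446e-01]
[ 0.15145502 -0.60575422  0.25542418] [ 9.92518149e-01  1.22093215e-01  5.74291755e-05 -9.83827824e-04] [ 0.42270527 -0.00244347  0.25284478] 1.0032361550425868 0.025
```

View pics/top.png

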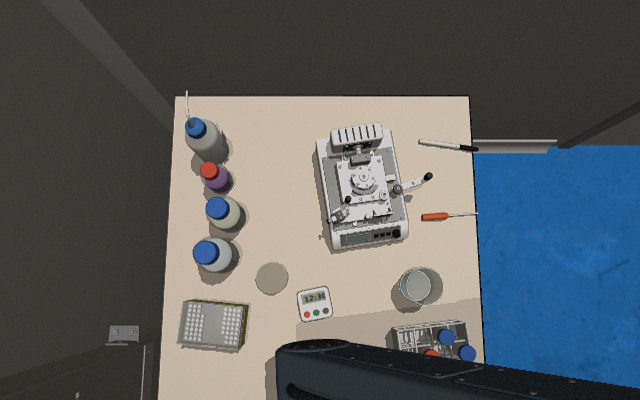

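View pics/scene.png

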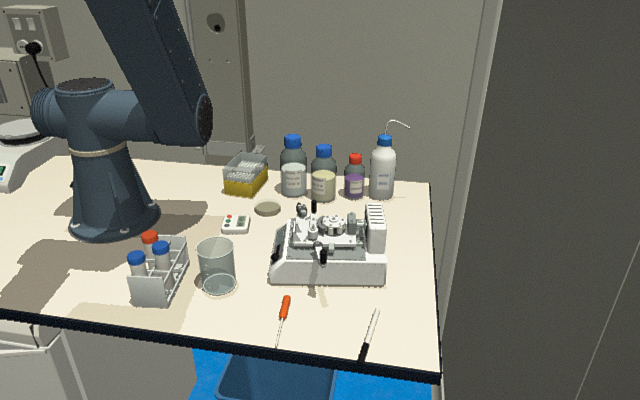

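The top view shows the drive around (362,185), with the tower at the far end and the lever knob at (429,176). The thumb post is near (348,200), and the beaker at (417,287).

```bash
python3 - <<'E'
from h import *
s=pickle.load(open('top.pkl','rb'))
c=s['img'][115:255,305:445,::-1]; cv2.imwrite('pics/topc.png',cv2.resize(c,None,fx=4.2857,fy=4.2857,interpolation=cv2.INTER_CUBIC))
s=pickle.load(open('scene.pkl','rb'))
c=s['img'][190:295,260:400,::-1]; cv2.imwrite('pics/scc.png',cv2.resize(c,None,fx=5.7,fy=5.7,interpolation=cv2.INTER_CUBIC))
E
```

```text
(no output)
```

View pics/topc.png

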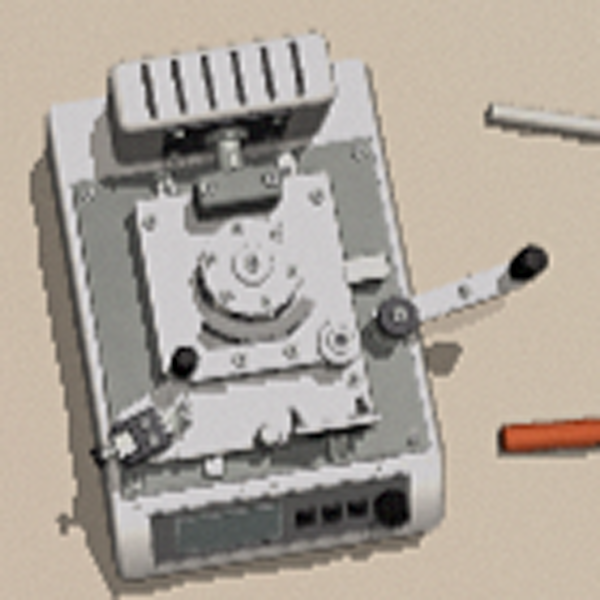

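View pics/scc.png

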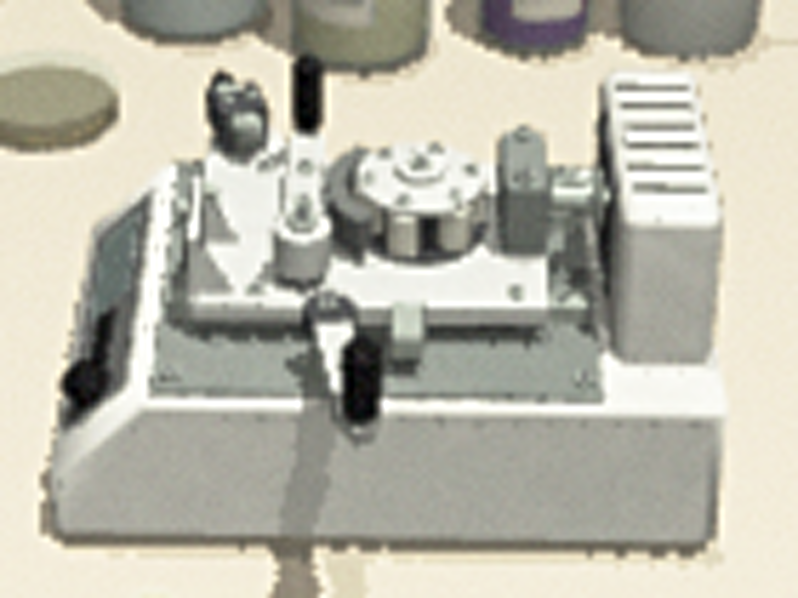

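The crops show the post top at crop (183,358), the knob top at about (535,258) and the lever pivot at (398,315). The head is partly out and the tab stands at its near edge around (270,430). Next I'll fit the drive pose from depth.

```bash
python3 - <<'E'
from h import *
for n in('top','scene'):
    s=pickle.load(open(n+'.pkl','rb')); P=cloud(s)
    box=(P[...,0]>.4)&(P[...,0]<.9)&(P[...,1]>-.25)&(P[...,1]<.15)&(s['z_map']>0)
    for lo,hi in((.05,.09),(.057,.07),(.115,.13),(.003,.14)):
        m=(box&(P[...,2]>lo)&(P[...,2]<hi)).astype(np.uint8)
        k,l,st,c=cv2.connectedComponentsWithStats(m)
        i=1+np.argmax(st[1:,4]); q=P[l==i][:,:2].astype(np.float32)*1000
        print(n,lo,hi,len(q),cv2.minAreaRect(q),q.mean(0))
s=pickle.load(open('top.pkl','rb'))
k=600/140
for nm,u,v,z in(('post',183,358,.132),('knob',535,255,.123),('pivot',398,313,.095),('rotor',253,262,.115),('hinge',340,341,.105),('towL',110,65,.125),('towR',325,35,.125)):
    print(nm,(ray(s,305+u/k-.5,115+v/k-.5,z)*1000).round(1))
E
```

```text
top 0.05 0.09 5771 ((555.05126953125, -78.31952667236328), (234.96994018554688, 164.39463806152344), 9.136347770690918) [545.4032  -76.76176]
top 0.057 0.07 2048 ((563.244873046875, -77.08355712890625), (218.3979949951172, 164.23316955566406), 9.136347770690918) [ 536.00745 -115.08385]
top 0.115 0.13 928 ((648.5305786132812, -62.992130279541016), (39.828697204589844, 104.22589111328125), 7.9336066246032715) [647.21545  -62.377357]
top 0.003 0.14 9391 ((574.8180541992188, -98.71099853515625), (276.63336181640625, 219.71604919433594), 8.236366271972656) [550.2084 -77.759 ]
scene 0.05 0.09 3761 ((558.14990234375, -116.7492904663086), (191.05718994140625, 246.2484588623047), 85.57785034179688) [ 558.7604  -122.07332]
scene 0.057 0.07 1119 ((606.4131469726562, -113.40129089355469), (124.86141967773438, 128.52334594726562), 34.866607666015625) [ 618.26184 -126.03221]
scene 0.115 0.13 544 ((646.8056640625, -68.38218688964844), (39.49126052856445, 102.03097534179688), 9.066664695739746) [647.9083  -76.44752]
scene 0.003 0.14 8087 ((546.5214233398438, -49.292633056640625), (267.9522399902344, 333.9476013183594), 1.8449147939682007) [ 564.26355 -122.91181]
post [517.3 -42.2 132. ]
knob [ 567.1 -205.1  123. ]
pivot [ 545.6 -146.4   95. ]
rotor [565.6 -76.3 115. ]
hinge [ 530.2 -117.2  105. ]
towL [657.4 -10.  125. ]
towR [ 672.2 -110.7  125. ]
```

```bash
cat >> h.py <<'E'
from scipy.spatial.transform import Rotation as Ro
YAW=np.radians(8.9); C=np.array([.555,-.0783])
def d2w(x,y): c,s=np.cos(YAW),np.sin(YAW); return C+np.array([c*x-s*y,s*x+c*y])/1000
def w2d(P): c,s=np.cos(YAW),np.sin(YAW); d=(np.asarray(P)[...,:2]-C)*1000; return np.stack([c*d[...,0]+s*d[...,1],-s*d[...,0]+c*d[...,1]],-1)
def plan(wps,cur=None):
    """wps: (x,y,z world m, tool-x yaw deg) -> tool frame rows from the current pose"""
    st=readout.sense(); R0=Ro.from_quat(st['tool_rot']); p0=np.array(st['tcp_pos'])
    if cur is not None: R0=cur[1]; p0=np.array(cur[0])
    for x,y,z,yaw in wps:
        R=Ro.from_euler('z',yaw,degrees=True)*Ro.from_euler('x',180,degrees=True)
        print((R0.inv()*R).as_rotvec(degrees=True).round(1),(R0.inv().apply(np.array([x,y,z])-p0)*1000).round(1))
E
python3 - <<'E'
from h import *
for n in('top','scene'):
    s=pickle.load(open(n+'.pkl','rb')); P=cloud(s); D=w2d(P); z=P[...,2]*1000
    m=(s['z_map']>0)&(abs(D[...,1])<85)&(D[...,0]>-125)&(D[...,0]<0)&(z>92)
    print(n)
    for a in range(-125,0,10):
        print(a,[ (lambda k:int(z[k].max()) if k.any() else 0)(m&(D[...,0]>=a)&(D[...,0]<a+10)&(D[...,1]>=b)&(D[...,1]<b+10)) for b in range(-80,81,10)])
    m&=(abs(D[...,1])<15)&(D[...,0]<-45)&(z<112)
    print(np.c_[D[m],z[m]].round()[:25].tolist())
pl=d2w(-110,0); plan([(*pl,.25,99)])
E
```

```text
top
-125 [0, 0, 0, 0, 0, 0, 0, 0, 0, 0, 0, 0, 0, 0, 0, 0, 0]
-115 [0, 0, 0, 0, 0, 0, 0, 0, 0, 0, 0, 0, 0, 0, 0, 0, 0]
-105 [0, 0, 0, 0, 0, 0, 0, 0, 0, 0, 0, 0, 0, 0, 0, 0, 0]
-95 [0, 0, 0, 0, 0, 0, 0, 0, 0, 0, 0, 0, 0, 0, 0, 0, 0]
-85 [0, 0, 0, 0, 0, 0, 0, 0, 0, 0, 0, 0, 0, 0, 0, 0, 0]
-75 [0, 0, 0, 110, 111, 112, 111, 111, 100, 0, 0, 0, 0, 106, 103, 103, 101]
-65 [0, 0, 0, 96, 0, 0, 98, 98, 96, 0, 0, 94, 103, 107, 106, 103, 95]
-55 [0, 0, 0, 0, 0, 0, 0, 0, 0, 0, 0, 0, 102, 104, 107, 102, 0]
-45 [0, 0, 0, 106, 113, 109, 103, 104, 104, 103, 103, 131, 133, 0, 0, 0, 0]
-35 [94, 97, 95, 109, 114, 112, 107, 104, 104, 105, 103, 133, 132, 0, 0, 0, 0]
-25 [97, 99, 98, 0, 109, 107, 106, 107, 106, 106, 103, 0, 0, 0, 0, 0, 0]
-15 [94, 96, 0, 0, 0, 106, 109, 109, 109, 110, 106, 0, 0, 0, 0, 0, 0]
-5 [0, 0, 0, 0, 0, 0, 111, 111, 109, 110, 0, 0, 0, 0, 0, 0, 0]
[[-61.0, -9.0, 94.0], [-62.0, -10.0, 95.0], [-64.0, -10.0, 98.0], [-65.0, -11.0, 98.0], [-64.0, 4.0, 96.0], [-67.0, -9.0, 101.0], [-68.0, -9.0, 112.0], [-68.0, -11.0, 109.0], [-68.0, -14.0, 107.0], [-66.0, 7.0, 99.0], [-66.0, 5.0, 99.0], [-66
[... 1045 characters left out ...]
, 109, 111, 109, 110, 104, 0, 0, 0, 0, 0, 0]
-5 [0, 0, 0, 0, 0, 108, 109, 109, 109, 110, 0, 0, 0, 0, 0, 0, 0]
[[-73.0, -9.0, 110.0], [-71.0, -10.0, 111.0], [-72.0, -14.0, 111.0], [-70.0, -14.0, 111.0], [-70.0, 5.0, 99.0], [-68.0, 3.0, 100.0], [-70.0, -15.0, 109.0], [-70.0, 4.0, 97.0], [-67.0, -1.0, 100.0], [-69.0, -4.0, 99.0], [-68.0, 2.0, 96.0], [-69.0, -13.0, 103.0], [-67.0, 0.0, 94.0], [-69.0, -13.0, 100.0], [-67.0, -12.0, 100.0], [-69.0, -15.0, 99.0], [-67.0, -14.0, 99.0], [-65.0, -11.0, 97.0], [-69.0, -14.0, 96.0], [-67.0, -12.0, 95.0], [-65.0, -12.0, 95.0], [-69.0, -13.0, 93.0], [-67.0, -11.0, 92.0], [-65.0, -13.0, 93.0], [-63.0, -12.0, 93.0]]
[ -0.1  -0.1 -85. ] [ 409.8 -423.7    6.4]
```

move_arm --pt "0 0 -30 150 -140 0 0.9" --pt "0 0 -60 300 -300 0 1" --pt "0 0 -85 405 -452 0 1" --pt "0 0 -85 405 -452 0 1" --pt "0 0 -85 405 -452 0 1" --pt "0 0 -85 405 -452 0 1" --pt "0 0 -85 405 -452 0 1" --pt "0 0 -85 405 -452 0 1" --pt "0 0 -85 405 -452 0 1" --pt "0 0 -85 405 -452 0 1" --pt "0 0 -85 405 -452 0 1" --pt "0 0 -85 405 -452 0 1"

```text
t: 1.1
tcp_pos: [0.3862, -0.163, 0.2563]
tool_rot: [0.647, 0.762, 0.0, -0.0]
force: [0.8, 0.4, 0.4]
finger_gap: 0.001
gripper_force: 0.0
```

```bash
python3 - <<'E'
from h import *
st=readout.sense(); print(st['t'],st['tcp_pos'],w2d(st['tcp_pos']),st['q'],st['force'],st['finger_gap'])
plan([(*d2w(-110,-28),.25,98.9),(*d2w(-110,-28),.116,98.9),(*d2w(-95,-28),.116,98.9)])
E
```

```text
1.1 [ 0.38620286 -0.16296661  0.25625845] [-179.86360341  -57.53254403] [-6.67333716e-01  2.50923853e-01  1.92175276e+00  5.56119567e-05
  9.69111444e-01 -8.30282734e-01] [0.78362832 0.42745217 0.3985231 ] 0.0008202417181093416
[-0.  -0.   0.4] [29.  70.1  6.3]
[-0.  -0.   0.4] [ 29.   70.1 140.3]
[-0.  -0.   0.4] [ 28.9  85.1 140.3]
```

move_arm --pt "0 0 0 29 50 6 1" --pt "0 0 0 29 70 6 1" --pt "0 0 0 29 70 40 1" --pt "0 0 0 29 70 80 1" --pt "0 0 0 29 70 115 1" --pt "0 0 0 29 70 140 1" --pt "0 0 0 29 70 140 1" --pt "0 0 0 29 70 140 1" --pt "0 0 0 29 70 140 1"

```text
t: 1.85
tcp_pos: [0.4511, -0.1257, 0.1172]
tool_rot: [0.649, 0.761, 0.0, 0.001]
force: [-0.2, -0.5, 0.8]
finger_gap: -0.002
gripper_force: 0.0
```

```bash
python3 - <<'E'
from h import *
st=readout.sense(); print(st['t'],st['tcp_pos'],w2d(st['tcp_pos']),st['force'],st['finger_gap'])
s=snap('scene'); c=s['img'][170:295,240:407,::-1]; cv2.imwrite('pics/a.png',cv2.resize(c,None,fx=4.7,fy=4.7,interpolation=cv2.INTER_CUBIC))
plan([(*d2w(-90,-28),.116,98.9),(*d2w(-70,-28),.116,98.9)])
E
```

```text
1.85 [ 0.45114781 -0.12574531  0.11718656] [-109.94208003  -30.80705171] [-0.20992234 -0.54387178  0.75456702] -0.00213371896236279
[0.1 0.1 0.1] [ 3.1 19.6  1.8]
[0.1 0.1 0.1] [ 3.  39.6  1.8]
```

View pics/a.png

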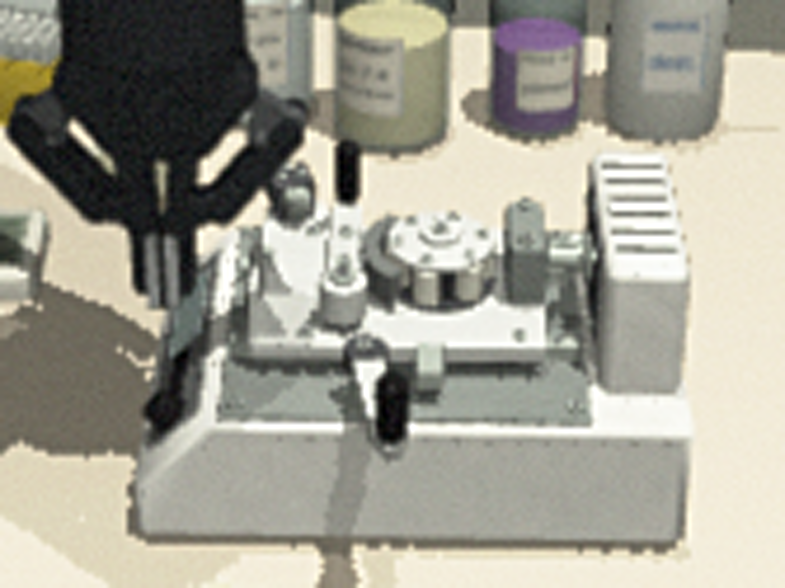

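The closed fingers stand upright in front of the tab (crop 165,270), with free space ahead. Now I'll push.

move_arm --pt "0 0 0 3 10 2 1" --pt "0 0 0 3 18 2 1" --pt "0 0 0 3 22 2 1" --pt "0 0 0 3 25 2 1" --pt "0 0 0 3 28 2 1" --pt "0 0 0 3 31 2 1" --pt "0 0 0 3 34 2 1" --pt "0 0 0 3 36 2 1" --pt "0 0 0 3 37 2 1" --pt "0 0 0 3 37 2 1"

```text
t: 2.73
tcp_pos: [0.4867, -0.1163, 0.1142]
tool_rot: [0.649, 0.761, 0.0, -0.0]
force: [-1.1, 0.4, 1.1]
finger_gap: -0.003
gripper_force: 0.7
```

```bash
cat > chk.py <<'E'
from h import *
def st():
    st=readout.sense(); print(round(st['t'],2),np.round(st['tcp_pos'],4),w2d(st['tcp_pos']).round(1),'F',np.round(st['force'],1),st['finger_gap'],st['gripper_force'])
def tab():
    for n in('scene','top'):
        s=snap(n); P=cloud(s); D=w2d(P); z=P[...,2]*1000
        m=(s['z_map']>0)&(D[...,1]<-15)&(D[...,1]>-45)&(D[...,0]>15)&(D[...,0]<70)&(z>78)&(z<90)
        print(n,'plate x pct',np.percentile(D[...,0][m],[50,90,97,100]).round(1) if m.any() else 0)
E
python3 -c "
from chk import *
st();tab()
for n in ('scene','top'):
    s=pickle.load(open(n+'.pkl','rb')); P=cloud(s); D=w2d(P); z=P[...,2]*1000
    m=(s['z_map']>0)&(D[...,1]<-15)&(D[...,1]>-45)&(D[...,0]>15)&(D[...,0]<70)&(z>78)&(z<90)
    print('before',n,np.percentile(D[...,0][m],[50,90,97,100]).round(1))
"
```

```text
2.73 [ 0.4867 -0.1163  0.1142] [-73.4 -27. ] F [-1.1  0.4  1.1] -0.0025071734469085233 0.7207145914435387
scene plate x pct [40.4 62.  65.2 67.2]
top plate x pct [56.  66.7 69.  69.6]
before scene [34.3 50.2 52.6 54.1]
before top [36.4 51.3 54.4 56.7]
```

move_arm --pt "0 0 0 0 2 0 1" --pt "0 0 0 0 4 0 1" --pt "0 0 0 0 5 0 1" --pt "0 0 0 0 6 0 1" --pt "0 0 0 0 7 0 1" --pt "0 0 0 0 7 0 1"

```text
t: 3.33
tcp_pos: [0.4913, -0.1156, 0.1142]
tool_rot: [0.649, 0.761, -0.002, -0.002]
force: [-7.6, -3.6, 3.9]
finger_gap: 0.003
gripper_force: 4.2
```

```bash
python3 -c "
from chk import *
st();tab()"
```

```text
3.33 [ 0.4913 -0.1156  0.1142] [-68.7 -27. ] F [-7.6 -3.6  3.9] 0.0025057154740537445 4.247101843357086
scene plate x pct [42.8 64.7 68.4 69.6]
top plate x pct [59.9 68.2 69.6 69.8]
```

move_arm --pt "0 0 0 0 2 0 1" --pt "0 0 0 0 4 0 1" --pt "0 0 0 0 5 0 1" --pt "0 0 0 0 5 0 1"

```text
t: 3.77
tcp_pos: [0.4916, -0.1154, 0.1142]
tool_rot: [0.648, 0.762, -0.005, -0.006]
force: [-19.7, -10.6, 11.5]
finger_gap: -0.002
gripper_force: 10.6
```

```bash
python3 -c "
from chk import *
st();tab()
k=np.array([*d2w(-20,-66)]);a=np.radians(8.9)+0.12-1.5
print('knob',k+.062*np.array([np.cos(a),np.sin(a)]))
s=pickle.load(open('scene.pkl','rb'));P=cloud(s);D=w2d(P);z=P[...,2]
m=(z>.108)&(z<.13)&(D[...,1]<-95)&(D[...,1]>-150)&(abs(D[...,0])<60);print(P[m].mean(0),m.sum())
"
```

```text
3.77 [ 0.4916 -0.1154  0.1142] [-68.4 -26.9] F [-19.7 -10.6  11.5] -0.0016577004733873528 10.596256450808141
scene plate x pct [42.3 64.5 68.3 70. ]
top plate x pct [60.2 67.7 69.2 69.6]
knob [ 0.56648584 -0.20492249]
[ 0.56392523 -0.21112444  0.11780151] 70
```

Hard stop: the force reached 20 N with no further motion. Now I back off and lift.

move_arm --pt "0 0 0 0 -20 0 1" --pt "0 0 0 0 -20 0 1" --pt "0 0 0 0 -20 -40 0.8" --pt "0 0 -15 0 -20 -75 0.6" --pt "0 0 -30 0 -20 -75 0.6" --pt "0 0 -52 0 -20 -75 0.6" --pt "0 0 -52 0 -20 -75 0.6" --pt "0 0 -52 0 -20 -75 0.6" --pt "0 0 -52 0 -20 -75 0.6" --pt "0 0 -52 0 -20 -75 0.6" --pt "0 0 -52 0 -20 -75 0.6"

```text
t: 4.78
tcp_pos: [0.4806, -0.1181, 0.1897]
tool_rot: [0.248, 0.969, -0.0, 0.002]
force: [0.1, 0.9, -0.8]
finger_gap: 0.403
gripper_force: 0.0
```

```bash
python3 -c "
from chk import *
st()
plan([(.567,-.205,.19,151),(.567,-.205,.124,151)])
"
```

```text
4.78 [ 0.4806 -0.1181  0.1897] [-79.7 -27.9] F [ 0.1  0.9 -0.8] 0.4034328058637849 0.0
[0.  0.2 0.3] [-117.5  -34.7    0.2]
[0.  0.2 0.3] [-117.2  -34.7   66.2]
```

move_arm --pt "0 0 0 -40 -12 0 0.6" --pt "0 0 0 -80 -24 0 0.6" --pt "0 0 0 -117 -35 0 0.6" --pt "0 0 0 -117 -35 0 0.6" --pt "0 0 0 -117 -35 30 0.6" --pt "0 0 0 -117 -35 66 0.6" --pt "0 0 0 -117 -35 66 0.6" --pt "0 0 0 -117 -35 66 0.6"

```text
t: 5.45
tcp_pos: [0.5636, -0.2043, 0.1217]
tool_rot: [0.25, 0.968, 0.001, -0.002]
force: [-0.1, 0.2, 1.2]
finger_gap: 0.397
gripper_force: 0.0
```

```bash
python3 -c "
from chk import *
st()
s=snap('scene'); c=s['img'][170:295,240:407,::-1]; cv2.imwrite('pics/b.png',cv2.resize(c,None,fx=4.7,fy=4.7,interpolation=cv2.INTER_CUBIC))
"
```

```text
5.45 [ 0.5636 -0.2043  0.1217] [ -11.  -125.9] F [-0.1  0.2  1.2] 0.39686148021844053 0.0
```

View pics/b.png

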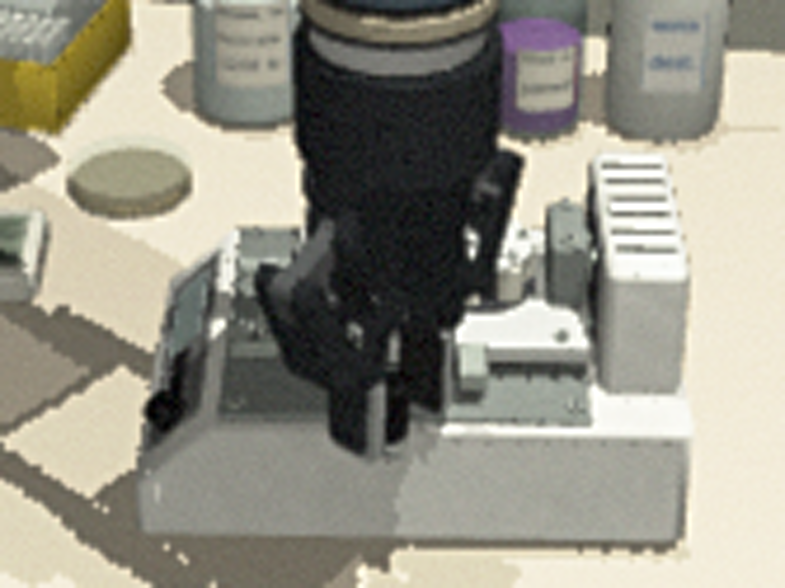

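The knob is between the pads (crop 398,415). Closing.

move_arm --pt "0 0 0 0 0 0 1" --pt "0 0 0 0 0 0 1" --pt "0 0 0 0 0 0 1" --pt "0 0 0 0 0 0 1" --pt "0 0 0 0 0 0 1" --squeeze 25

```text
t: 5.92
tcp_pos: [0.566, -0.2067, 0.1256]
tool_rot: [0.25, 0.968, -0.001, 0.003]
force: [1.1, -3.3, 6.9]
finger_gap: 0.148
gripper_force: 26.9
```

```bash
python3 -c "
from chk import *
st()
p=np.array(readout.sense()['tcp_pos'])
k=d2w(-20,-66);print('ang-> q',np.arctan2(*(p[:2]-k)[::-1])-YAW+1.5, np.hypot(*(p[:2]-k)))
for q in np.r_[np.arange(.2,1.5,.15),1.5,1.56,1.62]:
    a=YAW+q-1.5; x=k+.062*np.array([np.cos(a),np.sin(a)]); print(round(q,2),end=' ');plan([(*x,p[2],151)])
"
```

```text
5.92 [ 0.566  -0.2067  0.1256] [  -9.  -128.5] F [ 1.1 -3.3  6.9] 0.14750094581641088 26.883181035518646
ang-> q 0.1035675797795017 0.06350900427080262
0.2 [-0.   0.4  0. ] [-2.7  5.6  0. ]
0.35 [-0.   0.4  0. ] [-7.6 13.5  0. ]
0.5 [-0.   0.4  0. ] [-11.4  22.    0.1]
0.65 [-0.   0.4  0. ] [-13.8  31.    0.1]
0.8 [-0.   0.4  0. ] [-14.9  40.2   0.1]
0.95 [-0.   0.4  0. ] [-14.5  49.5   0.1]
1.1 [-0.   0.4  0. ] [-12.8  58.6   0.1]
1.25 [-0.   0.4  0. ] [-9.7 67.4  0. ]
1.4 [-0.   0.4  0. ] [-5.4 75.6 -0. ]
1.5 [-0.   0.4  0. ] [-1.8 80.7 -0. ]
1.56 [-0.   0.4  0. ] [ 0.5 83.5 -0.1]
1.62 [-0.   0.4  0. ] [ 3.1 86.3 -0.1]
```

move_arm --pt "0 0 0 -3 6 -2 1" --pt "0 0 0 -8 14 -3 1" --pt "0 0 0 -11 22 -3 1" --pt "0 0 0 -14 31 -3 1" --pt "0 0 0 -15 40 -3 1" --pt "0 0 0 -14 50 -3 1" --pt "0 0 0 -13 59 -3 1" --pt "0 0 0 -10 67 -3 1" --pt "0 0 0 -5 76 -3 1" --pt "0 0 0 -2 81 -3 1" --pt "0 0 0 1 84 -3 1" --pt "0 0 0 3 86 -3 1"

```text
t: 6.92
tcp_pos: [0.605, -0.1347, 0.1266]
tool_rot: [0.248, 0.969, -0.006, 0.004]
force: [0.8, -26.3, -9.3]
finger_gap: 0.149
gripper_force: 25.7
```

```bash
cat >> chk.py <<'E'
def lev():
    p=np.array(readout.sense()['tcp_pos']);k=d2w(-20,-66);print('lever q',np.arctan2(*(p[:2]-k)[::-1])-YAW+1.5, np.hypot(*(p[:2]-k)))
E
python3 -c "
from chk import *
st();lev()"
```

```text
6.92 [ 0.605  -0.1347  0.1266] [ 40.7 -63.4] F [  0.8 -26.3  -9.3] 0.14863770475052812 25.683820992708206
lever q 1.5420239083913416 0.060704569996638535
```

The lever is on its end stop: 26 N of reaction, and the angle reads about 1.54. I release, lift and turn back.

move_arm --pt "0 0 0 0 83 0 0.6" --pt "0 0 0 0 0 0 0.6" --pt "0 0 0 0 0 0 0.6" --pt "0 0 0 0 0 -35 0.6" --pt "0 0 0 0 0 -65 0.6" --pt "0 0 30 0 0 -65 0.6" --pt "0 0 52 0 0 -65 0.6" --pt "0 0 52 0 0 -65 0.6" --pt "0 0 52 0 0 -65 0.6" --pt "0 0 52 0 0 -65 0.6" --pt "0 0 52 0 0 -65 0.6" --pt "0 0 52 0 0 -65 0.6"

```text
t: 7.92
tcp_pos: [0.6019, -0.1267, 0.1912]
tool_rot: [0.639, 0.769, 0.0, -0.002]
force: [-0.4, 0.3, -0.5]
finger_gap: 0.4
gripper_force: 0.0
```

I mistyped the first row: it asked for 83 mm along y, when I meant 0. Before going on I'm checking what that did to the lever and head.

```bash
python3 -c "
from chk import *
st();tab()
ims=[]
for n,(a,b,c,d) in (('scene',(180,290,262,400)),('top',(115,245,300,440))):
    s=snap(n,n+'2'); c=s['img'][a:b,c:d,::-1]; ims.append(cv2.resize(c,(400,int(400*(b-a)/(c.shape[1]))),interpolation=cv2.INTER_CUBIC))
h=max(i.shape[0] for i in ims)
cv2.imwrite('pics/c.png',np.hstack([cv2.copyMakeBorder(i,0,h-i.shape[0],0,0,0) for i in ims]))
s=pickle.load(open('scene2.pkl','rb'));P=cloud(s);D=w2d(P);z=P[...,2]
m=(z>.106)&(z<.126)&(D[...,1]<-50)&(D[...,1]>-140)&(D[...,0]>-40)&(D[...,0]<75);
print(D[m].mean(0) if m.any() else 0,m.sum())
"
```

```text
7.92 [ 0.6019 -0.1267  0.1912] [ 38.9 -55.1] F [-0.4  0.3 -0.5] 0.3997395977537879 0.0
scene plate x pct [49.1 66.  68.5 69.4]
top plate x pct 0
[ 37.95900425 -68.0882749 ] 69
```

View pics/c.png

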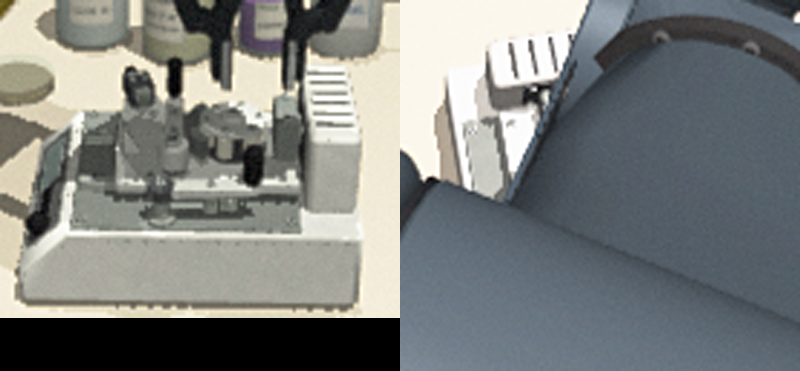

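The left picture shows the knob at (253,163) alongside the head. The depth reading gives a lever angle of about 1.56, so the slip did no harm. Next is the thumb post, visible at (175,77).

```bash
python3 -c "
from chk import *
for f in('scene','scene2'):
    s=pickle.load(open(f+'.pkl','rb'));P=cloud(s);D=w2d(P);z=P[...,2]
    m=(z>.112)&(z<.136)&(D[...,1]>15)&(D[...,1]<60)&(D[...,0]>-60)&(D[...,0]<0)&(s['img'].max(-1)<70)
    print(f,P[m].mean(0),D[m].mean(0),m.sum())
x=d2w(-12,39.5);print(x);plan([(*x,.191,98.9),(*x,.133,98.9)])
"
```

```text
scene [ 0.51629949 -0.04967821  0.12454297] [-33.80646489  34.26455525] 44
scene2 [ 0.53338236 -0.0469321   0.12412015] [-16.50442215  34.3346949 ] 47
[ 0.53703342 -0.04113211]
[-0.1 -0.1  2.2] [ 97.2 -47.6   0.4]
[-0.1 -0.1  2.2] [ 97.1 -47.6  58.4]
```

move_arm --pt "0 0 2 35 -17 0 0.6" --pt "0 0 2 70 -34 0 0.6" --pt "0 0 2 97 -48 0 0.6" --pt "0 0 2 97 -48 0 0.6" --pt "0 0 2 97 -48 30 0.6" --pt "0 0 2 97 -48 56 0.6" --pt "0 0 2 97 -48 56 0.6" --pt "0 0 2 97 -48 56 0.6"

```text
t: 8.78
tcp_pos: [0.5368, -0.0419, 0.1345]
tool_rot: [0.65, 0.76, -0.001, -0.002]
force: [0.6, 0.8, 0.2]
finger_gap: 0.399
gripper_force: 0.0
```

```bash
python3 -c "
from chk import *
st()
s=snap('scene'); c=s['img'][170:295,240:407,::-1]; cv2.imwrite('pics/d.png',cv2.resize(c,None,fx=4.7,fy=4.7,interpolation=cv2.INTER_CUBIC))
"
```

```text
8.78 [ 0.5368 -0.0419  0.1345] [-12.3  38.7] F [0.6 0.8 0.2] 0.39925875611037415 0.0
```

View pics/d.png

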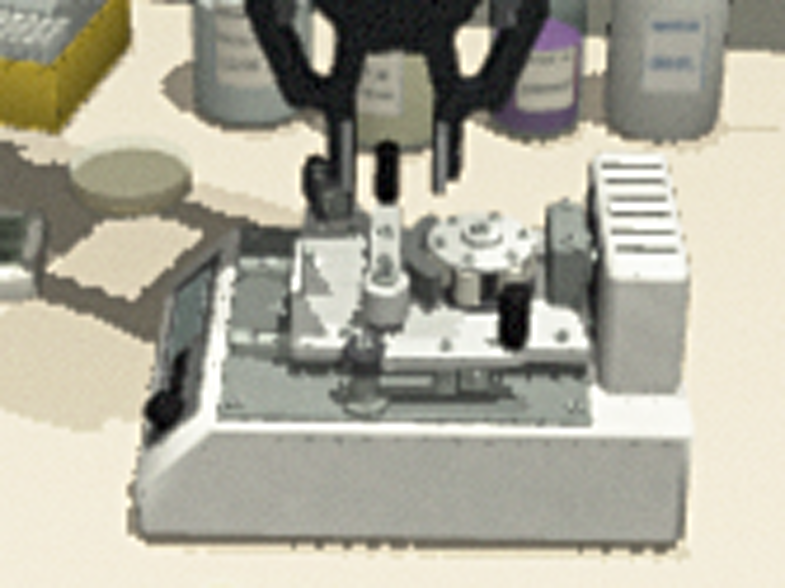

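The post (crop 385,172) stands between the open pads, with the knob locked at (515,315). I close on it a touch lower.

move_arm --pt "0 0 0 0 0 3 0.8" --pt "0 0 0 0 0 3 1" --pt "0 0 0 0 0 3 1" --pt "0 0 0 0 0 3 1" --pt "0 0 0 0 0 3 1" --squeeze 50

```text
t: 9.25
tcp_pos: [0.5343, -0.043, 0.1333]
tool_rot: [0.649, 0.761, -0.003, -0.002]
force: [-8.8, -4.7, 4.5]
finger_gap: 0.116
gripper_force: 48.7
```

```bash
python3 -c "
from chk import *
st()
p=np.array(readout.sense()['tcp_pos']);h=d2w(-12,-34);r=np.hypot(*(p[:2]-h));a0=np.arctan2(*(p[:2]-h)[::-1]);print(r,a0-YAW-np.pi/2)
for q in np.arange(.06,.67,.06):
    x=h+r*np.array([np.cos(a0+q),np.sin(a0+q)]);print(round(q,2),end=' ');plan([(*x,p[2],98.9+np.degrees(q))])
"
```

```text
9.25 [ 0.5343 -0.043   0.1333] [-15.   38.1] F [-8.8 -4.7  4.5] 0.11648098843666035 48.72324764728546
0.07215450192424061 0.041909432251024725
0.06 [-0.4 -0.  -3.3] [-0.3 -4.3  0. ]
0.12 [-0.4 -0.  -6.8] [-0.9 -8.6  0.1]
0.18 [ -0.4  -0.  -10.2] [ -1.7 -12.9   0.1]
0.24 [ -0.4  -0.1 -13.6] [ -2.7 -17.1   0.1]
0.3 [ -0.4  -0.1 -17.1] [ -4.1 -21.2   0.2]
0.36 [ -0.4  -0.1 -20.5] [ -5.6 -25.2   0.2]
0.42 [ -0.4  -0.1 -23.9] [ -7.4 -29.1   0.2]
0.48 [ -0.4  -0.1 -27.4] [ -9.5 -33.    0.2]
0.54 [ -0.4  -0.1 -30.8] [-11.7 -36.7   0.3]
0.6 [ -0.4  -0.1 -34.3] [-14.2 -40.2   0.3]
0.66 [ -0.4  -0.1 -37.7] [-16.9 -43.6   0.3]
```

move_arm --pt "0 0 -3 0 -4 0 1" --pt "0 0 -7 -1 -9 0 1" --pt "0 0 -10 -2 -13 0 1" --pt "0 0 -14 -3 -17 0 1" --pt "0 0 -17 -4 -21 0 1" --pt "0 0 -20 -6 -25 0 1" --pt "0 0 -24 -7 -29 0 1" --pt "0 0 -27 -10 -33 0 1" --pt "0 0 -30 -11 -36 0 1" --pt "0 0 -30 -11 -36 0 1"

```text
t: 10.08
tcp_pos: [0.5027, -0.0562, 0.1335]
tool_rot: [0.432, 0.902, 0.002, -0.001]
force: [-0.1, 10.5, 3.4]
finger_gap: 0.12
gripper_force: 49.5
```

```bash
cat >> chk.py <<'E'
def arm():
    p=np.array(readout.sense()['tcp_pos']);h=d2w(-12,-34);r=np.hypot(*(p[:2]-h));a0=np.arctan2(*(p[:2]-h)[::-1]);print('arm',r,a0-YAW-np.pi/2)
E
python3 -c "
from chk import *
st();arm()
import numpy as np
R=Ro.from_quat(readout.sense()['tool_rot']);print('tool F',R.inv().apply(readout.sense()['force']))"
```

```text
10.08 [ 0.5027 -0.0562  0.1335] [-48.3  29.9] F [-0.1 10.5  3.4] 0.12001067399085864 49.4726836681366
arm 0.07351009863641342 0.5161537430277678
tool F [ 8.24852985  6.45549539 -3.38106588]
```

move_arm --pt "0 0 -1 -1 -2 0 1" --pt "0 0 -3 0 -4 0 1" --pt "0 0 -3 0 -5 0 1" --pt "0 0 -3 0 -6 0 1" --pt "0 0 -3 0 -6 0 1"

```text
t: 10.5
tcp_pos: [0.4984, -0.0594, 0.1335]
tool_rot: [0.409, 0.913, 0.002, -0.001]
force: [1.7, 10.8, 4.0]
finger_gap: 0.117
gripper_force: 49.5
```

```bash
python3 -c "
from chk import *
st();arm()
R=Ro.from_quat(readout.sense()['tool_rot']);print('tool F',R.inv().apply(readout.sense()['force']))"
```

```text
10.5 [ 0.4984 -0.0594  0.1335] [-53.   27.4] F [ 1.7 10.8  4. ] 0.11709738286955518 49.503942131996155
arm 0.07381673389062846 0.5887807426973777
tool F [ 6.9380466   8.5048328  -3.90422776]
```

move_arm --pt "0 0 -1 0 -2 0 1" --pt "0 0 -2 0 -3 0 1" --pt "0 0 -2 0 -4 0 1" --pt "0 0 -2 0 -4 0 1"

```text
t: 10.83
tcp_pos: [0.4962, -0.0613, 0.1336]
tool_rot: [0.394, 0.919, 0.003, -0.001]
force: [2.5, 15.7, 1.8]
finger_gap: 0.118
gripper_force: 49.6
```

```bash
python3 -c "
from chk import *
st();arm();tab()
R=Ro.from_quat(readout.sense()['tool_rot']);print('tool F',R.inv().apply(readout.sense()['force']))
s=snap('scene','scene3'); c=s['img'][170:295,240:407,::-1]; cv2.imwrite('pics/e.png',cv2.resize(c,None,fx=4.7,fy=4.7,interpolation=cv2.INTER_CUBIC))"
```

```text
10.83 [ 0.4962 -0.0613  0.1336] [-55.4  25.9] F [ 2.5 15.7  1.8] 0.11772734256047336 49.57836627960205
arm 0.07395019740130213 0.6277078466502175
scene plate x pct [49.9 66.1 68.8 69.9]
top plate x pct 0
tool F [ 8.30317667 12.9018354  -3.32994948]
```

View pics/e.png

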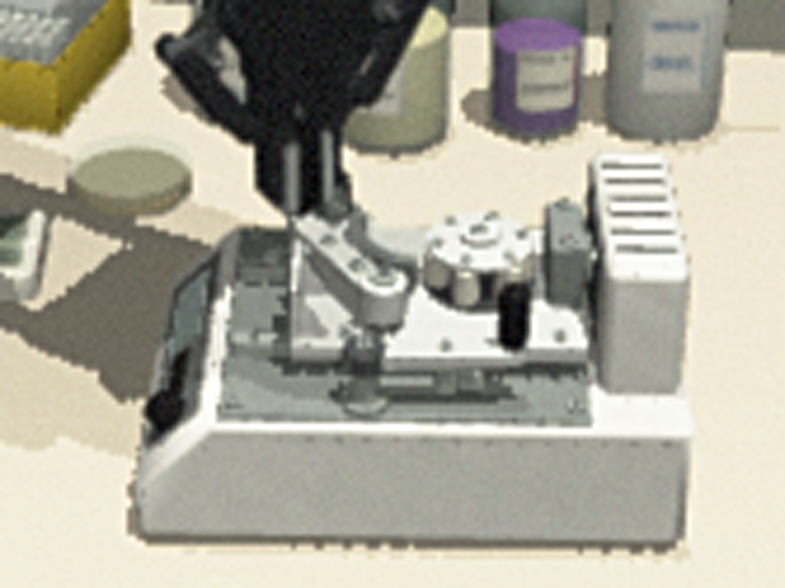

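The arm is swung well back, the head is unmoved and the lever is still locked (knob 515,315). The force is rising, so I pull a little further to seat it on the stop.

move_arm --pt "0 0 0 0 -2 0 1" --pt "0 0 0 0 -3 0 1" --pt "0 0 0 0 -3 0 1" --pt "0 0 0 0 -3 0 1"

```text
t: 11.32
tcp_pos: [0.4957, -0.0618, 0.1336]
tool_rot: [0.394, 0.919, 0.005, 0.0]
force: [8.1, 23.3, 0.8]
finger_gap: 0.115
gripper_force: 49.6
```

```bash
python3 -c "
from chk import *
st();arm()
R=Ro.from_quat(readout.sense()['tool_rot']);print('tool F',R.inv().apply(readout.sense()['force']))"
```

```text
11.32 [ 0.4957 -0.0618  0.1336] [-56.   25.5] F [ 8.1 23.3  0.8] 0.11482531297246497 49.60092902183533
arm 0.07398555916234639 0.6367216790728487
tool F [11.32321098 21.87880267 -0.51396199]
```

```bash
python3 -c "
from chk import *
tab()
s=snap('scene');P=cloud(s);D=w2d(P);z=P[...,2]
m=(z>.106)&(z<.126)&(D[...,1]<-50)&(D[...,1]>-140)&(D[...,0]>10)&(D[...,0]<75)
print(D[m].mean(0),m.sum());st()
print(order.sign_off())"
```

```text
scene plate x pct [50.3 65.6 68.7 69.4]
top plate x pct 0
[ 37.89271243 -67.86539183] 70
11.47 [ 0.4958 -0.0618  0.1336] [-56.   25.5] F [ 7.9 23.6  1.5] 0.12026477816726631 49.59016263484955
the job is handed in; nothing more can be done
None
```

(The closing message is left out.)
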